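Fit the platform head on the vortex mixer and hold it running

ROBOT

A 7-joint arm with a two-finger parallel gripper is mounted at the origin on the work surface. World frame = base frame: x ahead of the robot, y to its left, z up, the work surface at z = 0. Lengths are in mm, angles in rad, forces in N, time in s.
With the tool pointing down it reaches from about 350 to 900 mm from the base axis. Payload 7.2 kg.
Tool frame: the origin (TCP) lies between the finger pads; the fingertips stand 14 mm ahead of it and the grasp point (between the pads) lies 5 mm behind it; z points along the fingers, y is the direction in which the jaws open and shut (so a half turn about z gives the same grasp; the last joint's range is limited). The gripper opens to 85 mm and grips with 20 to 120 N. Pads are 22 mm wide; open, the fingers measure 114 mm over their backs; the gripper's body (76 mm by 85 mm) begins 54 mm behind the grasp point. The pads swing forward as they close: fully open they stand 13 mm farther back than shut.
Start: joints at [-1.398, 0.411, -0.013, 1.596, 0.006, 1.134, -0.082], TCP at [149.059, 606.968, 245.297] pointing down, gripper open.
Joint ranges: [-2.95, 2.95], [-0.29, 1.99], [-1.47, 1.44], [0.14, 2.54], [-1.03, 4.17], [0.13, 1.85], [-2.86, 2.86]. Speed limits (rad/s): [2.39, 2.39, 3.01, 3.01, 3.14, 3.14, 3.14].

INTERFACE

Orientations are given as a rotation vector (axis times angle).
In Python, from station import sensors, grab_frame, camera_model, ctrl gives the robot as it stands. The module is installed in compiled form; this text tells all that it offers.
- The arm moves only by the tool step_arm, never from a script. Its argument "motion" is a list of rows, each a list of 5 numbers: the finger opening in mm, from 0 to 85.4, then the shift along the tool's x, y, z normalised to -1 to 1, where 1 is 20 cm, then the turn about the tool's z normalised to -1 to 1, where 1 is 90 degrees. A call has 1 to 8 rows; each row is the pose to reach, as a shift and turn from the pose measured when the call began, along the tool's axes at that moment; what a row does not reach only later rows make up. A row lasts 1/8 s, in which the tool goes at most 62.5 mm and 10.7 degrees, less where a joint would pass 70% of its speed; a pose out of reach is approached as far as the arm can. A call with a number of a shift or a turn outside -1 to 1 is refused whole. A call with a gripper value outside its range is refused whole. The fingers move at their own pace and stop on an object; "grip_force" is the grip in N (left out, the last holds). Time passes only in rows, so rows that repeat a pose let the fingers close. It gives the time, the measured TCP pose, the force and the opening at its end, in the units of the state.
- sensors.get_obs(): the state, without advancing time (a new reading comes with each control period).
- grab_frame(name): name is "scene" or "top" or "wrist"; returns the picture (480x640x3 uint8, red, green, blue); there is no depth.
- camera_model(name): a dict with "K" (3x3 intrinsics, pixels), "pose" (4x4, takes a point from camera to world coordinates). Camera axes: x right, y up, looking along -z (the intrinsics and any distortion apply to the point x, -y, -z); pixel columns grow to the right and rows downward; lengths in mm; the calibration is good to about 2 mm. A picture is of the moment at which its call begins: read the wrist's pose just before it. camera_model takes no time and is no camera call; for the wrist camera it gives the pose at the moment of the call.
- ctrl.sign_off(): hands the job in, once; it reports no verdict.
The state is a dict: "time_s": time; "joint_positions": joint angles; "qvel": joint speeds; "joint_torque": joint torques, N m; "tcp_pos": TCP position; "tcp_rot": TCP orientation; "contact_force": force on the tool from outside, world axes, zero at the start; "moment": the same for the moment, N m; "gripper_width": finger opening in mm.
Only numpy, scipy, OpenCV 4.12 (cv2) and the standard library are available. Lean on these libraries where they do the work, as an engineer would, in place of code of your own. Each camera call takes 0.05 s, during which the arm holds its last target. There are 200 camera calls.

TASK

Fit the disc-shaped platform head onto the vortex mixer: holding it by its bar grip, rest its flat underside on the tip of the mixer's upright pin with the socket a little to one side, pause, then slide it across the tip until the socket finds the pin and the disc drops fully on. Then press it down until the mixer's springy drive head is at the bottom of its travel, and finish while still holding it pressed down there. Leave the other things on the bench where they are.

Things in the scene. Friction and masses are not known exactly. Their poses are not given: they have to be found in the camera images.
- platform_center (a point): Loose platform head, about 190 g: aluminium disc 80 mm across, 16 mm thick, black rubber top, lying flat; on it a black bar grip 46 mm long (x axis), 22 mm wide (y axis), 38 mm high: 54 mm high in all. Point: on its axis half-way up, 27 mm above the flat underside; z up. Grip the bar across its width, 37 mm or more above the underside so the fingertips clear the disc.
- platform_socket (a point): Middle of the mouth of the round blind socket in the middle of the platform head's flat underside, 12 mm across and 12 mm deep, not visible from above; 27 mm below platform_center.
- pin_tip (a point): Middle of the top of the mixer's upright steel locating pin, 10 mm across, its last 3.5 mm tapering to a flat 5 mm across, standing 10 mm above a flat round dark collar 48 mm across. The tip is 89 mm above the bench unpressed. Pin and collar sink together when pressed. With the disc fully on (underside on the collar) platform_center is 17 mm above the tip; resting on the tip, 27 mm.
- mixer_base (a point): Middle of the underside of the fixed vortex mixer: a white box 165 mm (x axis) by 130 mm with a grey top 62 mm high, a black dial and switch on its -x face; collar and pin stand on top, 15 mm from the middle towards +x.
- drive (a joint): How far the drive head (collar and pin) is pushed down, in m: 0 up, 0.006 at the bottom stop. A spring pushes it up: it begins to sink at about 4 N and is at the bottom at about 8.5 N; it rises again when let go.
- cup_center (a point): Bystander: a spare dark rubber cup head, 52 mm across and 40 mm high, standing loose on the bench; the point is half-way up.
- dishes_center (a point): Bystander: a loose stack of three round culture dishes, 91 mm across and 45 mm high; the point is half-way up.
- reagent_center (a point): Bystander: a loose white plastic jar, 56 mm across and 100 mm high; the point is half-way up.
There are look-alikes about, which are no part of the job. Of the things that look like the part that bears pin_tip, the smallest one is meant. Leave any yellow look-alike of the part that bears platform_center alone.

How it is judged (in metres and radians):
On the way, in this order (a step that is already met when the one before it is completed fails the run):
1. the platform's flat underside rests level on the pin tip, socket to one side, not yet dropped on (contact force between platform and drive above 0.4 N and z of platform_center in the frame of pin_tip above 0.0235 m and horizontal distance between platform_center and pin_tip below 0.036 m and angle between platform_center's own z axis and vertical below 0.2 rad), for 0.1 s.
2. the platform has dropped fully onto the pin (z of platform_center in the frame of pin_tip below 0.019 m and horizontal distance between platform_center and pin_tip below 0.003 m and angle between platform_center's own z axis and vertical below 0.08 rad), for 0.1 s.
At the end, for the whole second after the job is handed in: The platform is on the pin (within 3 mm of its axis, within 2 mm of lying on the collar, tilted less than 0.08 rad), the drive head is held at least 4.5 mm down of its 6 mm, the fingers bear on the platform with over 2 N, and the bystanders are within 30 mm of where they began (all of step 2 and value of joint drive above 0.0045 m and contact force between the fingers and platform above 2 N and distance of each of cup_center, dishes_center, reagent_center from where it was at the start of the episode below 0.03 m); the arm keeps its last pose, push and grip.
It fails at once if a bystander is pushed away (distance of any of cup_center, dishes_center, reagent_center from where it was at the start of the episode above 0.03 m).
It also fails if it takes over 61 s, if anything falls off the work surface, if the arm or the gripper's body presses on something with over 40 N, if the wrist force passes 120 N, or if a joint passes its speed limit or range.

## Working session

There is one attempt and no reset: what is moved stays moved. The work goes in short steps, Python scripts to look and compute and a tool call to move; the robot and the scene stay as the last step left them, time stands still between calls to the robot, and variables do not carry over. Pictures are saved under pics/ and viewed, about 8 in all and at most 12, crops included, and the job is handed in when it is done.

Besides the shell and the picture viewer there is one more tool, called after "Call:" by a JSON object that holds its "method" and its "body", one argument or row to a line. step_arm: Moves the arm, as the interface text tells. Its arguments: {"type":"object","properties":{"motion":{"type":"array"},"grip_force":{"type":"number"}},"required":["motion"]}

```bash
mkdir -p pics; python3 - <<'E'
from station import sensors, grab_frame, camera_model
import cv2,numpy as np
np.set_printoptions(precision=4,suppress=True)
o=sensors.get_obs();print({k:np.round(v,3) for k,v in o.items()})
for n in("scene","top","wrist"):
    m=camera_model(n);print(n,m)
    cv2.imwrite(f"pics/{n}0.png",grab_frame(n)[:,:,::-1])
E
```

```text
{'time_s': np.float64(0.0), 'joint_positions': array([-1.398,  0.412, -0.013,  1.597,  0.006,  1.134, -0.082]), 'qvel': array([-0.   ,  0.001, -0.   , -0.001, -0.001,  0.   ,  0.002]), 'joint_torque': array([ -0.   , -60.062,   0.682, -29.94 ,   0.014,   0.011,   0.   ]), 'tcp_pos': array([148.966, 606.495, 244.434]), 'tcp_rot': array([-0.377, -3.119,  0.003]), 'contact_force': array([ 0.768, -0.775,  1.365]), 'moment': array([-0.031, -0.052,  0.072]), 'gripper_width': np.float64(85.397)}
scene {'K': array([[450.354 ,   0.    , 317.1571],
       [  0.    , 450.354 , 240.8864],
       [  0.    ,   0.    ,   1.    ]]), 'pose': array([[   0.8709,   -0.4163,    0.2612,  756.2205],
       [   0.4913,    0.724 ,   -0.4842, -656.2607],
       [   0.0125,    0.5501,    0.835 ,  970.8691],
       [   0.    ,    0.    ,    0.    ,    1.    ]])}
top {'K': array([[603.4507,   0.    , 318.4097],
       [  0.    , 603.4507, 237.3369],
       [  0.    ,   0.    ,   1.    ]]), 'pose': array([[  -0.0241,    0.997 ,   -0.0733,  392.4776],
       [  -0.9997,   -0.0238,    0.005 , -111.8186],
       [   0.0033,    0.0734,    0.9973, 1271.4878],
       [   0.    ,    0.    ,    0.    ,    1.    ]])}
wrist {'K': array([[359.8611,   0.    , 313.2849],
       [  0.    , 359.8611, 236.8675],
       [  0.    ,   0.    ,   1.    ]]), 'pose': array([[  0.2378,  -0.9224,  -0.3043,  70.4599],
       [  0.9713,   0.2253,   0.0762, 625.9863],
       [ -0.0017,  -0.3137,   0.9495, 373.0389],
       [  0.    ,   0.    ,   0.    ,   1.    ]])}
```

View pics/top0.png

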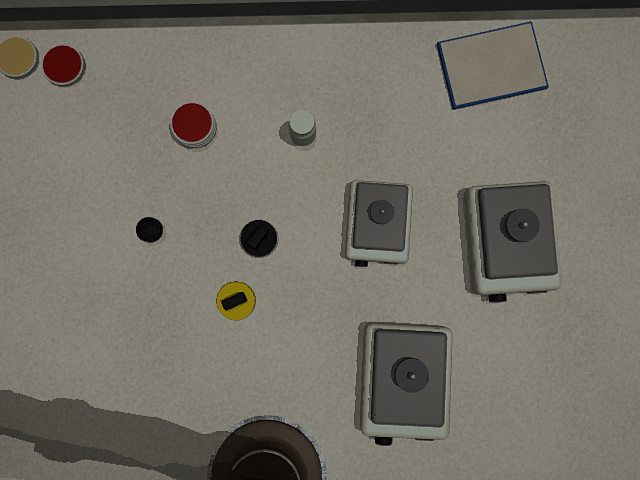

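View pics/scene0.png

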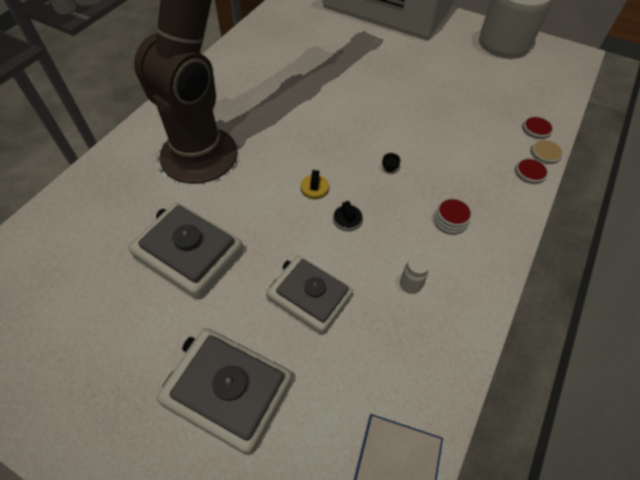

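The top view shows the smallest mixer with its pin at about (381,211), the black platform at (258,238), its yellow look-alike at (236,300), the jar at (302,125), the dishes at (193,125) and the cup at (149,230). In the scene view the small mixer's pin is at about (315,285) and the platform at (347,213). I'll enlarge both.

```bash
python3 - <<'E'
import cv2,numpy as np
t=cv2.imread("pics/top0.png");s=cv2.imread("pics/scene0.png")
def c(im,x,y,w=50,h=37):
    r=cv2.resize(im[y-h:y+h,x-w:x+w],None,fx=4,fy=4,interpolation=cv2.INTER_CUBIC)
    r=cv2.convertScaleAbs(r,alpha=1.6,beta=25)
    for i in range(0,2*w,10): cv2.line(r,(i*4,0),(i*4,6 if i%50 else 14),(0,255,255),1)
    for i in range(0,2*h,10): cv2.line(r,(0,i*4),(6,i*4),(0,255,255),1)
    return r
cv2.imwrite("pics/c1.png",np.vstack([np.hstack([c(t,258,238),c(t,378,220)]),np.hstack([c(s,347,213),c(s,312,290)])]))
E
```

```text
(no output)
```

View pics/c1.png

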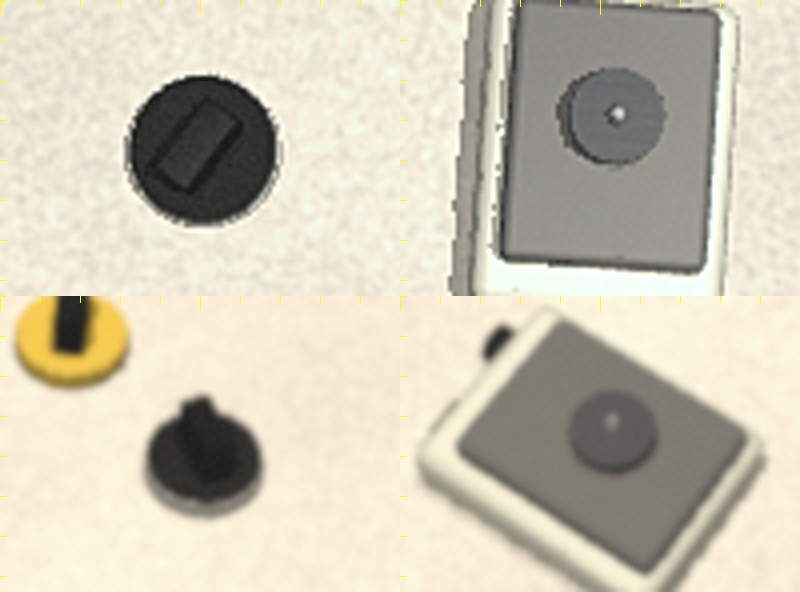

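The enlarged crops show the disc top centre at top ≈(258.4,237.9) and scene ≈(347.6,216.1). The pin tip is at top ≈(381.9,211.1) and scene ≈(314.6,283.1). The bar runs from upper right to lower left in the top view.

```bash
cat > h.py <<'E'
import numpy as np
from station import sensors, grab_frame, camera_model
np.set_printoptions(precision=2,suppress=True)
def ray(m,p):
    d=np.linalg.inv(m["K"])@[p[0],p[1],1]; d=m["pose"][:3,:3]@(d*[1,-1,-1])
    return m["pose"][:3,3],d/np.linalg.norm(d)
def tri(obs):
    A=np.zeros((3,3));b=np.zeros(3)
    for m,p in obs:
        o,d=ray(m,p);P=np.eye(3)-np.outer(d,d);A+=P;b+=P@o
    x=np.linalg.solve(A,b)
    return x,[np.linalg.norm(np.cross(x-ray(m,p)[0],ray(m,p)[1])) for m,p in obs]
def atz(m,p,z):
    o,d=ray(m,p);return o+d*(z-o[2])/d[2]
def proj(m,X):
    q=m["pose"][:3,:3].T@(np.array(X)-m["pose"][:3,3]);q=m["K"]@(q*[1,-1,-1]);return q[:2]/q[2]
E
python3 - <<'E'
from h import *
t,s=camera_model("top"),camera_model("scene")
print("disc",tri([(t,(258.4,237.9)),(s,(347.6,216.1))]),atz(t,(258.4,237.9),16),atz(s,(347.6,216.1),16))
print("pin",tri([(t,(381.9,211.1)),(s,(314.6,283.1))]),atz(t,(381.9,211.1),89),atz(s,(314.6,283.1),89))
c=lambda x,y,ox,oy:((x+.5)/4-.5+ox,(y+.5)/4-.5+oy)
B=[atz(t,c(x,y,208,201),54) for x,y in((207,97),(243,124),(190,192),(150,164))];print(B)
a=(B[0]+B[1]-B[2]-B[3]);print("bar angle",np.degrees(np.arctan2(a[1],a[0])),np.mean(B,0))
g=[atz(t,c(x-400,y,328,183),62) for x,y in((520,5),(720,10),(705,272),(500,260))];print(g, [np.linalg.norm(g[i]-g[i-1]) for i in range(4)])
for n,p in(("jar",(302,123)),("dish",(192,124)),("cup",(149,229))):print(n,atz(t,p,{"jar":100,"dish":45,"cup":40}[n]))
from scipy.spatial.transform import Rotation as R
print(R.from_rotvec(sensors.get_obs()["tcp_rot"]).as_matrix())
E
```

```text
disc (array([487.31,   7.6 ,  12.78]), [np.float64(0.5615145527571161), np.float64(0.5615145527571334)]) [486.58   7.01  16.  ] [488.67   5.7   16.  ]
pin (array([ 529.12, -244.1 ,   86.49]), [np.float64(0.6607584139482461), np.float64(0.6607584139481701)]) [ 528.28 -244.17   89.  ] [ 530.32 -244.9    89.  ]
[array([510.13,   0.99,  54.  ]), array([495.98, -16.98,  54.  ]), array([462.18,  10.39,  54.  ]), array([476.83,  30.35,  54.  ])]
bar angle -40.20434379717176 [486.28   6.19  54.  ]
[array([ 587.93, -199.83,   62.  ]), array([ 582.99, -300.93,   62.  ]), array([ 450.56, -288.77,   62.  ]), array([ 459.05, -186.07,   62.  ])] [np.float64(129.61582937865242), np.float64(101.21996841058602), np.float64(132.9927696104264), np.float64(103.0488319037034)]
jar [705.61 -90.78 100.  ]
dish [723.49 137.34  45.  ]
cup [508.39 228.18  40.  ]
[[-0.97  0.24 -0.  ]
 [ 0.24  0.97 -0.  ]
 [-0.   -0.   -1.  ]]
```

Both heights agree with the text: disc top ~13 against 16, pin tip ~86.5 against 89. I'll move above the platform.

Call:
{"method": "step_arm", "body": {
  "motion": [
    [85,-0.3,-0.3,0,0],
    [85,-0.6,-0.6,0,0],
    [85,-0.8,-0.8,0,0],
    [85,-1,-1,0,0],
    [85,-1,-1,0,0]
  ]
}}

```text
time_s: 0.78
tcp_pos: [297.1, 361.5, 245.0]
tcp_rot: [0.383, 3.118, -0.003]
contact_force: [-0.4, 0.4, -0.3]
gripper_width: 84.8
```

Call:
{"method": "step_arm", "body": {
  "motion": [
    [85,-0.25,-0.25,0,0],
    [85,-0.5,-0.5,0,0],
    [85,-0.75,-0.75,0,0],
    [85,-1,-1,0,0],
    [85,-1,-1,0,0]
  ]
}}

```text
time_s: 1.4
tcp_pos: [443.9, 116.0, 245.5]
tcp_rot: [0.388, 3.117, -0.003]
contact_force: [1.0, 0.0, -0.6]
gripper_width: 85.1
```

Call:
{"method": "step_arm", "body": {
  "motion": [
    [85,-0.2,-0.25,0.1,0.1],
    [85,-0.343,-0.48,0.225,0.2],
    [85,-0.343,-0.48,0.225,0.287],
    [85,-0.343,-0.48,0.225,0.287],
    [85,-0.343,-0.48,0.225,0.287]
  ]
}}

```text
time_s: 2.02
tcp_pos: [486.9, 7.0, 201.0]
tcp_rot: [1.068, 2.953, -0.002]
contact_force: [-0.6, -0.5, 0.1]
gripper_width: 84.9
```

```bash
python3 - <<'E'
from h import *
import cv2,json
m=camera_model("wrist");o=sensors.get_obs();im=grab_frame("wrist")
cv2.imwrite("pics/w1.png",im[:,:,::-1])
json.dump({k:v.tolist() for k,v in m.items()},open("w1.json","w"))
print(o["tcp_pos"],o["tcp_rot"],o["joint_positions"],m["pose"],proj(m,(487,6.5,16)),proj(m,(487,6.5,54)))
E
```

```text
[486.87   6.95 200.97] [ 1.07  2.95 -0.  ] [-0.53  0.23  0.49  2.   -0.13  0.94  0.91] [[  0.64  -0.73  -0.24 424.47]
 [  0.77   0.61   0.2   58.58]
 [ -0.    -0.32   0.95 329.35]
 [  0.     0.     0.     1.  ]] [313.35 212.9 ] [313.33 224.91]
```

View pics/w1.png

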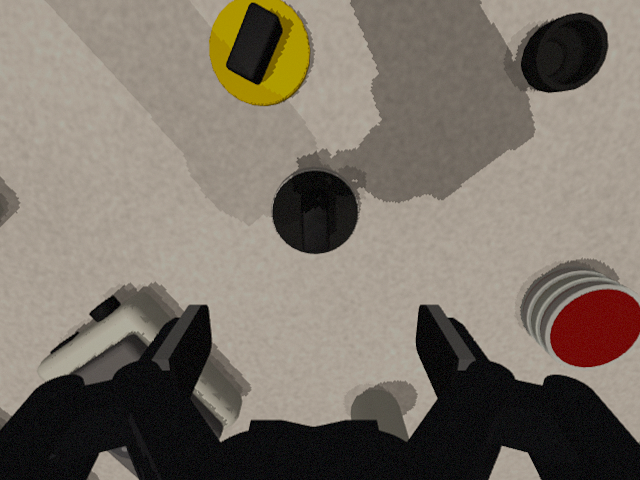

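The wrist view shows the platform disc centred near (315.5,210.5) with the bar upright in the picture. So the jaws line up with the bar, and the measured offset is about 2 mm in y. Descending now.

Call:
{"method": "step_arm", "body": {
  "motion": [
    [85,0.005,0.006,0.25,0],
    [85,0.005,0.006,0.5,0],
    [85,0.005,0.006,0.7,0],
    [85,0.005,0.006,0.8,0],
    [85,0.005,0.006,0.825,0],
    [85,0.005,0.006,0.825,0]
  ]
}}

```text
time_s: 2.82
tcp_pos: [487.4, 8.9, 36.6]
tcp_rot: [1.066, 2.953, -0.001]
contact_force: [-0.9, 0.4, -0.5]
gripper_width: 84.8
```

Call:
{"method": "step_arm", "body": {
  "motion": [
    [18,0,0,0,0],
    [18,0,0,0,0],
    [18,0,0,0,0],
    [18,0,0,0,0],
    [18,0,0,0,0],
    [18,0,0,0,0]
  ],
  "grip_force": 60
}}

```text
time_s: 3.58
tcp_pos: [487.8, 8.9, 37.1]
tcp_rot: [1.065, 2.953, 0.0]
contact_force: [-1.8, 0.9, 6.3]
gripper_width: 20.7
```

Gripped at 20.7 mm. Lifting.

Call:
{"method": "step_arm", "body": {
  "motion": [
    [18,0,0,-0.1,0],
    [18,0,0,-0.35,0],
    [18,0,0,-0.6,0],
    [18,0,0,-0.825,0],
    [18,0,0,-0.825,0],
    [18,0,0,-0.825,0]
  ]
}}

```text
time_s: 4.32
tcp_pos: [486.7, 9.3, 201.4]
tcp_rot: [1.065, 2.954, -0.0]
contact_force: [0.1, 0.9, -3.4]
gripper_width: 21.2
```

```bash
python3 - <<'E'
from h import *
import cv2
m=camera_model("wrist");o=sensors.get_obs();im=grab_frame("wrist")
from scipy.spatial.transform import Rotation as R
T=o["tcp_pos"];Rm=R.from_rotvec(o["tcp_rot"]).as_matrix()
print(T,Rm,o["contact_force"],o["gripper_width"],o["joint_positions"])
# predicted disc rim if its axis is at TCP, top face 21 below TCP
for ang in range(0,360,45):
    print(ang,proj(m,T+Rm@[40*np.cos(np.radians(ang)),40*np.sin(np.radians(ang)),21]))
c=cv2.resize(im[230:480,180:460],None,fx=2.85,fy=2.4)
c=cv2.resize(im[230:430,200:440],None,fx=3,fy=3,interpolation=cv2.INTER_CUBIC)
cv2.imwrite("pics/w2.png",cv2.convertScaleAbs(c[:,:,::-1],alpha=2.0,beta=30))
E
```

```text
[486.69   9.27 201.35] [[-0.77  0.64  0.  ]
 [ 0.64  0.77 -0.  ]
 [-0.    0.   -1.  ]] [ 0.14  0.88 -3.38] 21.22284587877296 [-0.56  0.23  0.52  2.   -0.14  0.94  0.91]
0 [313.89 217.9 ]
45 [378.1  243.64]
90 [399.82 301.06]
135 [371.5  352.67]
180 [313.7  372.54]
225 [255.95 352.63]
270 [227.74 300.98]
315 [249.61 243.58]
```

View pics/w2.png

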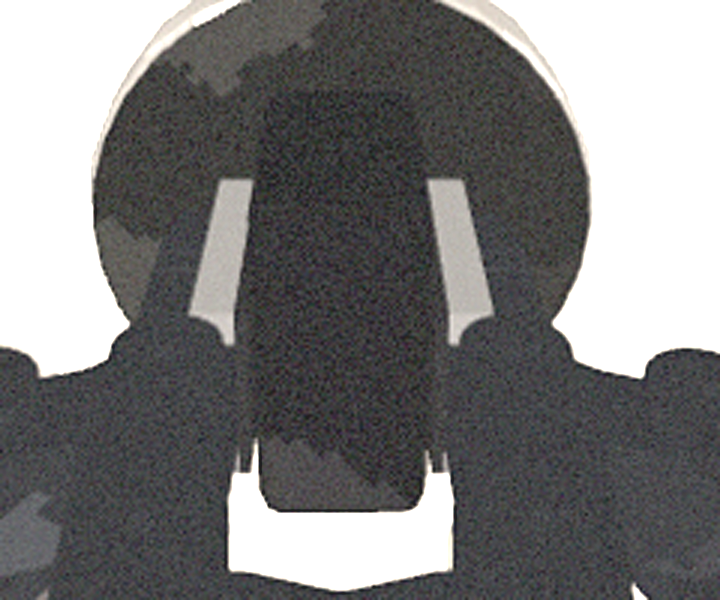

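The platform is held straight. In the crop the disc's left and right edges are at 93 and 590, with visible rim points around them. I'll fit the disc centre in the tool frame from those points.

```bash
python3 - <<'E'
from h import *
import cv2
from scipy.optimize import least_squares
from scipy.spatial.transform import Rotation as R
m=camera_model("wrist");o=sensors.get_obs();im=grab_frame("wrist")
T=o["tcp_pos"];Rm=R.from_rotvec(o["tcp_rot"]).as_matrix()
g=cv2.GaussianBlur(cv2.cvtColor(im,cv2.COLOR_RGB2GRAY),(3,3),0).astype(float)
# radial search from dark disc to bright outward, from image centre of disc
pts=[]
c=np.array(proj(m,T+Rm@[0,0,21]))
for a in np.radians(np.r_[195:346:3]):
    d=np.array([np.cos(a),np.sin(a)]); rr=np.arange(60,105,.5)
    v=np.array([g[int(round(q[1])),int(round(q[0]))] for q in (c+r*d for r in rr)])
    k=np.argmax(v>75)
    if v[k]>75: pts.append(c+rr[k]*d)
pts=np.array(pts);print(len(pts));
def on(q,p):
    x=Rm.T@(atz(m,q,(T+Rm@[0,0,p])[2])-T);return x[:2]
for z in(19,21,23):
    f=lambda p:[np.hypot(*(on(q,z)-p[:2]))-p[2] for q in pts]
    s=least_squares(f,[0,0,40],loss="soft_l1",f_scale=.5);print(z,s.x,np.std(s.fun),np.round(s.fun,1))
E
```

```text
51
19 [-0.34 -0.23 38.21] 0.18400921347654606 [ 0.3 -0.1 -0.2  0.1  0.2  0.4 -0.2  0.  -0.   0.1 -0.4  0.  -0.   0.1
 -0.4 -0.4 -0.1  0.1 -0.  -0.1 -0.   0.  -0.3 -0.1 -0.   0.4 -0.  -0.
  0.2  0.1  0.1 -0.   0.1  0.2  0.1 -0.2  0.1  0.4  0.   0.3 -0.1 -0.
 -0.2 -0.1 -0.2  0.1 -0.1 -0.2 -0.1  0.1  0. ]
21 [-1.44 -0.22 38.72] 0.18650544439569702 [ 0.3 -0.1 -0.2  0.1  0.2  0.4 -0.2  0.  -0.   0.1 -0.4  0.  -0.   0.1
 -0.4 -0.4 -0.1  0.1 -0.  -0.1 -0.   0.  -0.3 -0.1 -0.   0.4 -0.  -0.
  0.2  0.1  0.1 -0.   0.1  0.2  0.1 -0.2  0.1  0.4  0.   0.3 -0.1 -0.
 -0.2 -0.1 -0.3  0.1 -0.1 -0.2 -0.1  0.1  0. ]
23 [-2.54 -0.22 39.24] 0.18900171173182198 [ 0.3 -0.1 -0.2  0.1  0.2  0.4 -0.2  0.  -0.   0.1 -0.4  0.  -0.   0.1
 -0.4 -0.4 -0.1  0.1 -0.  -0.1 -0.   0.  -0.3 -0.1 -0.   0.4 -0.  -0.
  0.2  0.1  0.1 -0.   0.1  0.2  0.1 -0.2  0.1  0.4  0.   0.3 -0.1 -0.
 -0.2 -0.1 -0.3  0.1 -0.1 -0.2 -0.1  0.1  0. ]
```

The disc centre in the tool frame is about (-1.4,-0.2), with fitted radius ≈38.7. Next I'll carry it to a spot beside the pin so the wrist camera sees the pin ahead of the disc.

Call:
{"method": "step_arm", "body": {
  "motion": [
    [18,-0.1,-0.065,0,0],
    [18,-0.26,-0.17,0.02,0],
    [18,-0.43,-0.28,0.04,0],
    [18,-0.58,-0.375,0.05,0],
    [18,-0.65,-0.42,0.05,0],
    [18,-0.65,-0.42,0.05,0]
  ]
}}

```text
time_s: 5.18
tcp_pos: [532.2, -139.3, 189.8]
tcp_rot: [-1.068, -2.952, 0.004]
contact_force: [-0.1, 1.2, -1.9]
gripper_width: 20.9
```

Call:
{"method": "step_arm", "body": {
  "motion": [
    [18,-0.1,-0.065,0,0],
    [18,-0.26,-0.17,0.02,0],
    [18,-0.43,-0.28,0.04,0],
    [18,-0.58,-0.375,0.05,0],
    [18,-0.65,-0.42,0.05,0],
    [18,-0.65,-0.42,0.05,0]
  ]
}}

```text
time_s: 5.92
tcp_pos: [578.3, -286.6, 179.5]
tcp_rot: [-1.069, -2.951, 0.003]
contact_force: [-0.5, 0.0, -1.7]
gripper_width: 21.3
```

```bash
python3 - <<'E'
from h import *
import cv2,json
m=camera_model("wrist");o=sensors.get_obs();im=grab_frame("wrist")
json.dump([m["K"].tolist(),m["pose"].tolist(),o["tcp_pos"].tolist(),o["tcp_rot"].tolist()],open("w3.json","w"))
p=proj(m,(529.1,-244.4,88));print(o["tcp_pos"],o["tcp_rot"],p,o["joint_positions"])
x0,y0=320-100,int(np.clip(p[1]-75,0,330))
print(x0,y0)
c=cv2.resize(im[y0:y0+150,x0:x0+200],None,fx=4,fy=4,interpolation=cv2.INTER_CUBIC)
cv2.imwrite("pics/w3.png",cv2.convertScaleAbs(c[:,:,::-1],alpha=1.5,beta=20))
E
```

```text
[ 578.27 -286.57  179.53] [-1.07 -2.95  0.  ] [315.66 146.63] [ 0.01  0.55  0.55  1.64 -0.32  1.04  1.53]
220 71
```

View pics/w3.png

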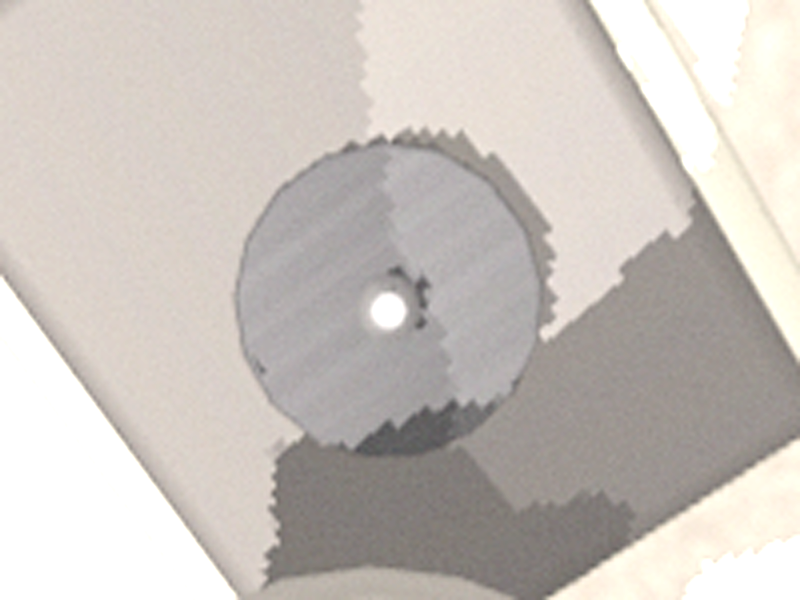

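The pin tip shows at crop (388,310), which is pixel (316.6,148.1). The prediction was (315.7,146.6), so they agree within about 1 mm.

```bash
python3 - <<'E'
from h import *
import json
from scipy.spatial.transform import Rotation as R
K,P,T,r=map(np.array,json.load(open("w3.json")));m=dict(K=K,pose=P)
t,s=camera_model("top"),camera_model("scene")
Rm=R.from_rotvec(r).as_matrix()
px=(316.6,148.1);X=atz(m,px,89);print("wrist z89",X)
print(tri([(m,px),(t,(381.9,211.1)),(s,(314.6,283.1))]))
print("tool-frame pin",Rm.T@(X-T), Rm)
o=sensors.get_obs();print(o["tcp_pos"],o["contact_force"])
E
```

```text
wrist z89 [ 530.05 -244.47   89.  ]
(array([ 529.5 , -244.32,   87.07]), [np.float64(0.7007809464635743), np.float64(1.001165049251583), np.float64(0.4510698738846641)])
tool-frame pin [63.83  1.73 90.64] [[-0.77  0.64 -0.  ]
 [ 0.64  0.77 -0.  ]
 [ 0.   -0.   -1.  ]]
[ 578.32 -285.49  179.56] [ 0.65 -0.53 -1.75]
```

Call:
{"method": "step_arm", "body": {
  "motion": [
    [18,0.1,0.0095,0,0],
    [18,0.2,0.0095,0.05,0],
    [18,0.276,0.0095,0.12,0],
    [18,0.276,0.0095,0.2,0],
    [18,0.276,0.0095,0.24,0],
    [18,0.276,0.0095,0.24,0]
  ]
}}

```text
time_s: 6.72
tcp_pos: [537.1, -248.6, 131.1]
tcp_rot: [-1.066, -2.951, 0.003]
contact_force: [0.9, -1.1, -1.3]
gripper_width: 21.2
```

```bash
python3 - <<'E'
from h import *
import cv2
m=camera_model("scene");im=grab_frame("scene")
o=sensors.get_obs();print(o["tcp_pos"],o["contact_force"])
c=cv2.resize(im[235:335,255:385],None,fx=6,fy=6,interpolation=cv2.INTER_CUBIC)
cv2.imwrite("pics/s4.png",cv2.convertScaleAbs(c[:,:,::-1],alpha=1.8,beta=30))
E
```

```text
[ 537.26 -248.96  131.57] [ 0.58  0.44 -1.57]
```

Call:
{"method": "step_arm", "body": {
  "motion": [
    [18,0,0,0.01,0],
    [18,0,0,0.015,0],
    [18,0,0,0.015,0]
  ]
}}

```text
time_s: 7.15
tcp_pos: [537.3, -249.1, 128.6]
tcp_rot: [-1.067, -2.952, 0.003]
contact_force: [-0.4, -0.1, -2.5]
gripper_width: 21.3
```

Call:
{"method": "step_arm", "body": {
  "motion": [
    [18,0,0,0.006,0],
    [18,0,0,0.006,0]
  ]
}}

```text
time_s: 7.4
tcp_pos: [537.2, -249.1, 127.4]
tcp_rot: [-1.067, -2.951, 0.003]
contact_force: [0.7, 0.0, -1.4]
gripper_width: 20.9
```

Call:
{"method": "step_arm", "body": {
  "motion": [
    [18,0,0,0.006,0],
    [18,0,0,0.006,0]
  ]
}}

```text
time_s: 7.65
tcp_pos: [537.2, -249.1, 126.2]
tcp_rot: [-1.067, -2.952, 0.003]
contact_force: [-0.4, 0.0, -1.2]
gripper_width: 21.1
```

Call:
{"method": "step_arm", "body": {
  "motion": [
    [18,0,0,0.005,0],
    [18,0,0,0.005,0]
  ]
}}

```text
time_s: 7.9
tcp_pos: [537.3, -249.1, 125.3]
tcp_rot: [-1.067, -2.952, 0.003]
contact_force: [-0.7, 1.1, 1.1]
gripper_width: 21.1
```

The force rose by about 3 N at TCP z ≈125.5, where contact was expected. Pausing there.

Call:
{"method": "step_arm", "body": {
  "motion": [
    [18,0,0,0.001,0],
    [18,0,0,0.001,0],
    [18,0,0,0.001,0],
    [18,0,0,0.001,0]
  ]
}}

```text
time_s: 8.4
tcp_pos: [537.3, -249.1, 125.1]
tcp_rot: [-1.067, -2.952, 0.003]
contact_force: [-1.2, -0.1, 0.8]
gripper_width: 21.0
```

```bash
python3 - <<'E'
from h import *
import cv2
F=[];Z=[]
for i in range(6):
    im=grab_frame("scene");o=sensors.get_obs();F.append(o["contact_force"]);Z.append(o["tcp_pos"])
print(np.mean(F,0),np.std(F,0),np.mean(Z,0),np.std(Z,0))
c=cv2.resize(im[235:335,255:385],None,fx=6,fy=6,interpolation=cv2.INTER_CUBIC)
cv2.imwrite("pics/s5.png",cv2.convertScaleAbs(c[:,:,::-1],alpha=1.8,beta=30))
E
```

```text
[-0.75  0.23  1.55] [0.4  0.52 0.56] [ 537.31 -249.11  125.14] [0.01 0.01 0.02]
```

View pics/s5.png

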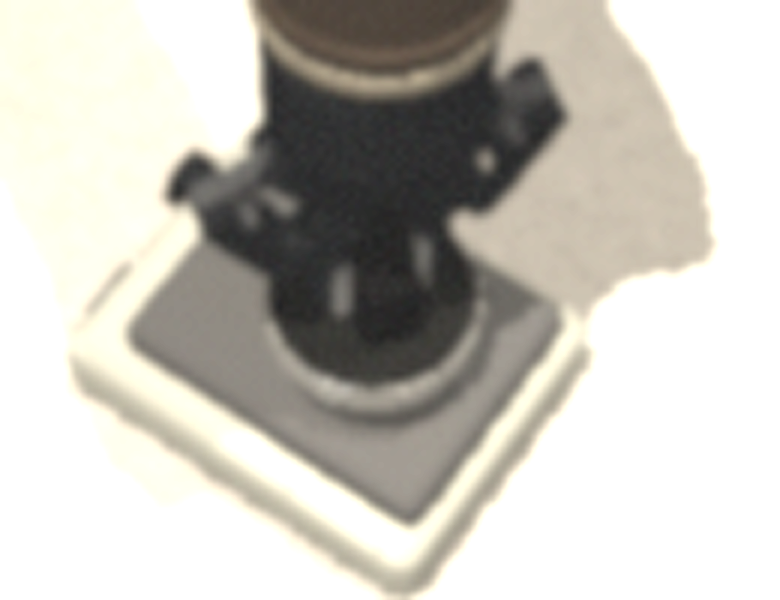

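It rests level on the tip with about 3.3 N of contact force. Now sliding along tool +x with a light downward bias.

Call:
{"method": "step_arm", "body": {
  "motion": [
    [18,0.01,0,0.003,0],
    [18,0.02,0,0.003,0],
    [18,0.025,0,0.003,0],
    [18,0.025,0,0.003,0]
  ]
}}

```text
time_s: 9.2
tcp_pos: [533.5, -245.9, 124.7]
tcp_rot: [-1.067, -2.952, 0.003]
contact_force: [2.9, -1.9, 1.8]
gripper_width: 21.7
```

Call:
{"method": "step_arm", "body": {
  "motion": [
    [18,0.005,0,0.004,0],
    [18,0.01,0,0.004,0],
    [18,0.01,0,0.004,0]
  ]
}}

```text
time_s: 9.57
tcp_pos: [530.9, -243.9, 123.2]
tcp_rot: [-1.066, -2.95, 0.002]
contact_force: [-0.2, 0.4, -0.1]
gripper_width: 21.1
```

z is falling and the force has dropped, so the tip looks to be entering the socket. I'll move on 1 mm and lower gently.

Call:
{"method": "step_arm", "body": {
  "motion": [
    [18,0.005,0,0.006,0],
    [18,0.006,0,0.012,0],
    [18,0.006,0,0.012,0]
  ]
}}

```text
time_s: 9.95
tcp_pos: [529.6, -243.2, 120.5]
tcp_rot: [-1.066, -2.949, 0.002]
contact_force: [-1.0, -2.4, -2.0]
gripper_width: 21.2
```

Call:
{"method": "step_arm", "body": {
  "motion": [
    [18,0,0,0.008,0],
    [18,0,0,0.014,0],
    [18,0,0,0.014,0]
  ]
}}

```text
time_s: 10.32
tcp_pos: [529.6, -243.3, 117.5]
tcp_rot: [-1.066, -2.949, 0.003]
contact_force: [0.9, -1.3, -2.4]
gripper_width: 21.0
```

Call:
{"method": "step_arm", "body": {
  "motion": [
    [18,0,0,0.006,0],
    [18,0,0,0.012,0],
    [18,0,0,0.012,0]
  ]
}}

```text
time_s: 10.7
tcp_pos: [529.6, -243.3, 115.2]
tcp_rot: [-1.066, -2.949, 0.003]
contact_force: [-0.5, -1.0, 2.0]
gripper_width: 21.2
```

The collar was reached at z ≈115.3, exactly 10 mm below first contact. Pressing down now.

Call:
{"method": "step_arm", "body": {
  "motion": [
    [18,0,0,0.002,0],
    [18,0,0,0.002,0],
    [18,0,0,0.01,0],
    [18,0,0,0.018,0],
    [18,0,0,0.022,0],
    [18,0,0,0.022,0]
  ]
}}

```text
time_s: 11.45
tcp_pos: [529.6, -243.3, 110.9]
tcp_rot: [-1.067, -2.949, 0.002]
contact_force: [-1.3, -0.4, 5.1]
gripper_width: 21.1
```

Call:
{"method": "step_arm", "body": {
  "motion": [
    [18,0,0,0.004,0],
    [18,0,0,0.008,0],
    [18,0,0,0.008,0]
  ]
}}

```text
time_s: 11.82
tcp_pos: [529.7, -243.4, 110.1]
tcp_rot: [-1.067, -2.949, 0.002]
contact_force: [-5.1, 1.2, 13.0]
gripper_width: 21.4
```

```bash
python3 - <<'E'
from h import *
import cv2
F=[];Z=[]
for i in range(8):
    im=grab_frame("scene" if i<7 else "wrist");o=sensors.get_obs();F.append(o["contact_force"]);Z.append(o["tcp_pos"])
    if i==6:s=im
print(np.mean(F,0),np.mean(Z,0),o["tcp_rot"],o["gripper_width"],o["time_s"])
a=cv2.resize(s[220:360,230:400],(400,330),interpolation=cv2.INTER_CUBIC);b=cv2.resize(im,(400,330))
cv2.imwrite("pics/f6.png",cv2.convertScaleAbs(np.hstack([a,b])[:,:,::-1],alpha=1.6,beta=25))
E
```

```text
[-4.52  0.65 12.45] [ 529.63 -243.39  110.1 ] [-1.07 -2.95  0.  ] 21.06012395855402 12.225
```

View pics/f6.png

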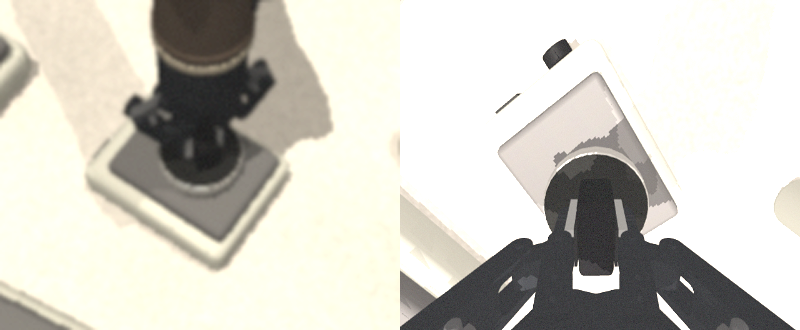

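It is seated level, and about 14 N net holds steady at TCP z 110.1. The expected bottom-stop height is 73 + 37.1 = 110.1. Handing in.

```bash
python3 -c "
from station import ctrl;print(ctrl.sign_off())"
```

```text
the job is handed in; nothing more can be done
None
```

The platform head is on the smallest mixer's pin and was handed in held pressed down, with the drive at its bottom stop by my readings. No verdict is reported.

- **Resting on the tip:** I gripped the black platform by its bar and rested it level on the pin tip with the socket about 10 mm to one side. Contact force was about 3.3 N, and I paused there for about 0.8 s.
- **Sliding on:** I slid it across along the bar until the tip entered the socket. It reached the collar about 10 mm below first contact, which matches the pin's height.
- **Pressing down:** The last reading was TCP z 110.1 mm, equal to the height computed for the bottom stop. The net push was about 14 N, above the 8.5 N needed. The grip was firm at 21 mm and the tool was not tilted.

**Checks:**
- **Side force:** a side force of about 4.5 N remained at the end.
- **Travel:** TCP dropped 5.1 mm during the press rather than 6 mm; I take this to mean the head had already sunk about 0.8 mm when I first read collar contact. The drive joint has no direct readout, so the stop is inferred from height and force.
- **Height measurement:** the two fixed cameras put the pin tip and disc top 2.5 to 3 mm low, close to the stated calibration error, and first contact agreed with the text's height within about 0.5 mm.
- **Bystanders:** I kept well clear of the cup, dishes and jar throughout, but did not measure their positions again at the end.

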